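# Draw out the belt grinder's hot catch tray with the drag hook

## Robot

A 7-joint arm with a two-finger parallel gripper is mounted at the origin on the work surface. World frame = base frame: x ahead of the robot, y to its left, z up, the work surface at z = 0. Lengths are in m, angles in rad, forces in N, time in s.
With the tool pointing down it reaches from about 0.4 to 0.85 m from the base axis. Payload 4.5 kg.
Tool frame: the origin (TCP) lies at the very end of the fingers, on their centre line; the grasp point (between the pads) lies 19 mm behind it (r.grip_depth is the distance from the TCP to the grasp point, in m); z points along the fingers, x is the direction in which the jaws open and shut, and the axes are right-handed (so a half turn about z gives the same grasp; the last joint's range is limited). The gripper opens to 88 mm and grips with 3 to 60 N. Pads are 18 mm wide; open, the fingers measure 123 mm over their backs; the gripper's body (75 mm by 187 mm) begins 45 mm behind the grasp point.
Start: joints at [-1.256, 0.689, -0.195, 1.565, 0.157, 0.902, -0.215], TCP at [0.173, 0.601, 0.206] pointing down, gripper open.
Joint ranges: [-3.01, 3.01], [-0.46, 2.08], [-1.47, 1.51], [0.13, 2.56], [-1, 4.14], [0.04, 2.09], [-2.66, 2.66]. Speed limits (rad/s): [2.57, 2.57, 3.14, 3.14, 3.14, 3.14, 3.14].

## Interface

Orientations are given as a unit quaternion [x, y, z, w].
In Python, from plant import r gives the robot as it stands. The module is installed in compiled form; this text tells all that it offers.
- The arm moves only by the shell command python3 -m jog 'ROWS' [FORCE]. ROWS is JSON, a list of rows, each a list of 5 numbers: the shift along the tool's x, y, z in units of 1 m (1.0 is 1 m), then the turn about the tool's z in units of 360 degrees (1.0 is 360 degrees), then the closure, from 0 (fully open) to 1 (shut). In form: [[dx, dy, dz, yaw, fingers], ...]. A call has 1 to 20 rows; each row shifts and turns the commanded pose from where the row before left it, along the tool's axes as they then stand; what a row does not reach is not made up. A row lasts 1/10 s, in which the tool goes at most 50 mm and 8.59 degrees, less where a joint would pass 70% of its speed; a pose out of reach is approached as far as the arm can. A call with a number of a shift or a turn outside -1 to 1 is refused whole. A call with a gripper value outside its range is refused whole. The fingers move at their own pace and stop on an object; FORCE is the grip in N (left out, the last holds). Time passes only in rows, so rows that do not move let the fingers close. It gives the time, the measured TCP pose, the force and the opening at its end, in the units of the state.
- r.get_state(): the state, without advancing time (a new reading comes with each control period).
- r.snapshot(name): name is "scene" or "top"; returns the picture (420x560x3 uint8, red, green, blue); there is no depth.
- r.get_calibration(name): a dict with "mtx" (3x3 intrinsics, pixels), "R" (3x3) and "t" (3): a world point X has camera coordinates R X + t. Camera axes: x right, y down, z forward; pixel columns grow to the right and rows downward; lengths in m; the calibration is good to about 2 mm. A picture is of the moment at which its call begins. get_calibration takes no time and is no camera call.
- r.finish_job(): hands the job in, once; it reports no verdict.
Trained networks look in the newest picture that a camera, given by its name, has taken for a name from the list of things; names that differ only in an ending like _2 or _b are one class to them, and where a whole thing is asked for, a point or a joint stands for the part that bears it (a point fixed in the world has none). Each returns a list of dicts, best first, with "score" (0 to 1); they miss things now and then, are a little off and sometimes report something else, mostly with a low value. They report only what shows in the picture. A call takes as long as a camera call. They do not tell look-alikes from the thing itself.
- r.cut_out(thing, camera): "pixels" (420x560 bool, what is visible of it) and "rect" ([left, top, right, bottom] in pixels, round what is visible of it).
The state is a dict: "clock": time; "q": joint angles; "qd": joint speeds; "joint_torque": joint torques, N m; "tool_pos": TCP position; "eef_rot": TCP orientation; "contact_force": force on the tool from outside, world axes, zero at the start; "moment": the same for the moment, N m; "opening": opening from 0.0 (shut) to 1.0 (fully open).
Only numpy, scipy, OpenCV 4.12 (cv2) and the standard library are available. Lean on these libraries where they do the work, as an engineer would, in place of code of your own. Each camera call takes 0.05 s, during which the arm holds its last target.

## Task

The catch tray under the belt grinder is still hot, so draw it out with the drag hook, never with the gripper: pick up the hook, drop its point into the finger hole in the tray's front ledge and pull the tray out, gently and without wrenching it, until you feel it come up firmly against its stop. Then unhook, leave the tray fully out, and set the hook back down on the bench the way it stood, clear of the tray, leaving the other things where they are.

Things in the scene. Friction and masses are not known exactly. Their poses are not given: they have to be found in the camera images.
- grinder: Dark green-grey bench belt grinder, fixed, 350 mm high. Its base is a low tray housing 168 wide, 300 deep, 66 high, on a bed plate 190 wide, 8 thick that runs 30 out in front. Origin: on the bench (z = 0), under the middle of the housing's front face; x points back into the machine (the tray slides out along -x), z up. Belt, rest and motor stand above it, behind its front face.
- tray: Bare steel catch tray with offcuts, 240 long, 140 wide, 0.5 to 0.9 kg, loose in the housing on the bed plate, 2 mm play each side, axes along the grinder's; sliding friction 2 to 7 N. Origin: on its underside, 8 above the bench, behind its front panel (168 wide, 44 high, 4 thick); above the grinder's origin when home. Starts 0 to 20 open; its stop (tray_stop_c0, a hidden adjustable bar under the cover) comes 94 to 118 from home.
- tray_hole (a point): Centre of the round finger hole, 16 mm across, at the ledge's top face, 52 above the bench. It goes straight down through a level ledge (76 wide, 4 thick) that sticks 45 out from the top of the tray's front panel; hole 22.5 from the ledge's outer edge; 40 mm free below. Axes as the tray's; x in the grinder's frame -0.0265 with the tray home. Over 25 N bends the ledge.
- hook: Drag hook, 140 g: wooden handle (100 mm long, 24 wide, 34 high, flat underside; grip it across the 24) and an 8 mm round steel rod, 23.5 above the underside, that runs ahead along x and turns straight down 170 ahead of the handle's middle; 19.5 free under the rod. It stands on handle and point. Origin: under the handle's middle; x to the point, z up. Centre of mass about 50 ahead of it.
- hook_tip (a point): The lowest end of the hook's point, on the axis of its down-turned end (8 across, rounded): 170 ahead of the handle's middle, level with the handle's underside.
- file: Flat file with a round wooden handle, 260 long in all, 25 high, lying beside the hook; bystander. Origin on the bench, near its middle.
- screwdriver: Screwdriver lying beside the hook, about 200 long; bystander. Origin under it.
- block: Light wooden block, 110 x 60 x 50 high, beside the tray's path on the robot's side; bystander. Origin under its centre.
- jar: Black plastic jar with a red lid, 72 across, 115 high, beside the grinder on the far side; bystander. Origin under its centre.
- hammer: Hammer lying at the back of the bench; bystander. Origin under it.
- tin: Empty steel cup, 80 across, 100 high, on the robot's side of the grinder; bystander. Origin under its centre.
Not all that is in view belongs to the job. Leave any turquoise look-alike of the hook alone.

How it is judged:
By the outcome, as a careful person would: the job done as asked, in the order asked, and still so for the second after the job is handed in, with the robot touching nothing.
It also fails if it takes over 51 s, if anything falls off the work surface, if the arm or the gripper's body presses on something with over 40 N, if the wrist force passes 120 N, or if a joint passes its speed limit or range.

## Working session

There is one attempt and no reset: what is moved stays moved. The work goes in short steps, Python scripts to look and compute and a shell command to move; the robot and the scene stay as the last step left them, time stands still between calls to the robot, and variables do not carry over. Pictures are saved under pics/ and viewed, and the job is handed in when it is done.

```bash
mkdir -p pics; ls; cat > h.py <<'E'
import numpy as np, cv2
from plant import r
def save(cam,name):
    im=r.snapshot(cam); cv2.imwrite('pics/'+name,cv2.cvtColor(im,cv2.COLOR_RGB2BGR)); return im
E
python3 - <<'E'
from h import *
save('scene','s0.png');save('top','t0.png')
s=r.get_state()
for k,v in s.items(): print(k,np.round(v,4))
for c in('scene','top'):
    k=r.get_calibration(c);print(c,k['mtx'].round(1).tolist(),k['R'].round(3).tolist(),k['t'].round(3), 'pos',(-k['R'].T@k['t']).round(3))
E
```

```text
pics
clock 0.1
q [-1.2562  0.69   -0.1945  1.5662  0.1573  0.9025 -0.2151]
qd [-0.0007 -0.0028 -0.0012 -0.0037 -0.0006 -0.0002 -0.0021]
joint_torque [-3.60000e-03 -5.28497e+01 -1.27160e+00 -1.53837e+01 -5.25000e-02
  2.00000e-03  1.00000e-04]
tool_pos [0.1731 0.5999 0.2056]
eef_rot [ 7.991e-01  6.012e-01 -6.000e-04  6.000e-04]
contact_force [-0.8187 -0.4687 -0.1994]
moment [ 0.0339 -0.0346 -0.0393]
opening 1.0044
scene [[411.4, 0.0, 279.8], [0.0, 411.4, 212.7], [0.0, 0.0, 1.0]] [[0.491, 0.871, -0.018], [0.706, -0.41, -0.577], [-0.51, 0.27, -0.817]] [-0.295 -0.288  1.14 ] pos [ 0.93  -0.169  0.76 ]
top [[542.1, 0.0, 263.5], [0.0, 542.1, 206.4], [0.0, 0.0, 1.0]] [[-0.004, -1.0, -0.015], [-0.983, 0.006, -0.186], [0.186, 0.014, -0.982]] [0.097 0.505 1.336] pos [0.248 0.075 1.408]
```

View pics/s0.png

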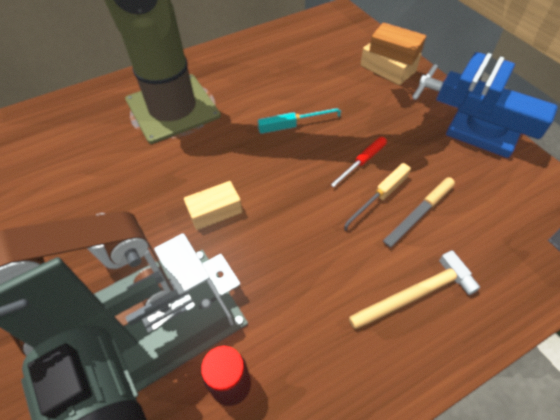

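View pics/t0.png

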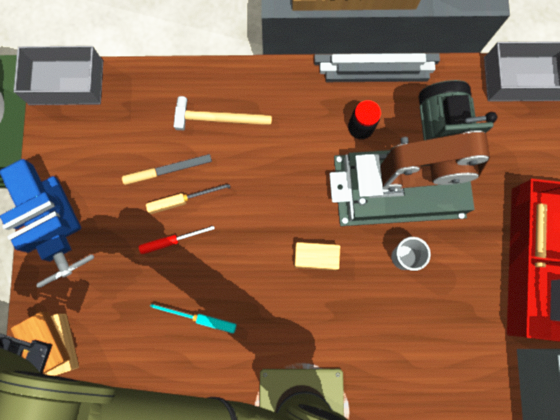

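```bash
cat >> h.py <<'E'
C={c:r.get_calibration(c) for c in('scene','top')}
def plane(cam,u,v,z):
    k=C[cam]; d=k['R'].T@np.linalg.inv(k['mtx'])@np.array([u,v,1.]); o=-k['R'].T@k['t']
    return o+d*(z-o[2])/d[2]
def proj(cam,X):
    k=C[cam]; p=k['mtx']@(k['R']@np.asarray(X,float)+k['t']); return p[:2]/p[2]
def tri(us,ut):
    P=[C[c]['mtx']@np.c_[C[c]['R'],C[c]['t']] for c in('scene','top')]
    X=cv2.triangulatePoints(P[0],P[1],np.array(us,float).reshape(2,1),np.array(ut,float).reshape(2,1))[:,0];X=X[:3]/X[3]
    return X,[np.round(proj('scene',X)-us,1),np.round(proj('top',X)-ut,1)]
def crop(cam,src,name,x0,y0,x1,y1,f):
    im=cv2.imread('pics/'+src)[y0:y1,x0:x1]; im=cv2.resize(im,None,fx=f,fy=f,interpolation=cv2.INTER_CUBIC); cv2.imwrite('pics/'+name,im)
E
python3 - <<'E'
from h import *
crop('scene','s0.png','s0hook.png',320,150,430,250,6)
crop('top','t0.png','t0hook.png',130,160,250,230,6)
crop('scene','s0.png','s0tray.png',130,220,260,350,5)
crop('top','t0.png','t0tray.png',310,130,420,230,6)
for th in ['hook','hook_tip','tray','tray_hole','block','tin','jar','grinder']:
  for c in('scene','top'):
    for d in r.cut_out(th,c)[:3]:
        m=d['pixels']; v,u=np.nonzero(m); print(th,c,round(d['score'],2),np.round(d['rect'],0),len(u),u.mean().round(1) if len(u) else'',v.mean().round(1) if len(v) else '')
E
```

```text
hook scene 0.62 [256. 110. 342. 132.] 745 285.7 120.3
hook scene 0.59 [344. 162. 411. 228.] 636 384.7 187.7
hook top 0.88 [147. 184. 232. 216.] 638 176.5 200.3
hook top 0.65 [151. 305. 239. 332.] 611 202.9 319.6
hook_tip scene 0.94 [258. 109. 340. 134.] 700 284.8 120.6
hook_tip top 0.77 [146. 182. 232. 212.] 643 178.1 199.7
hook_tip top 0.28 [332. 159. 406. 220.] 934 349.5 188.2
tray scene 0.71 [142. 252. 242. 329.] 1279 202.0 289.8
tray top 0.95 [331. 155. 406. 219.] 967 348.0 187.7
tray top 0.6 [295. 242. 341. 271.] 1148 316.8 256.2
tray_hole scene 0.73 [141. 255. 241. 333.] 1440 200.1 291.2
tray_hole top 0.75 [330. 155. 401. 223.] 816 348.5 188.4
block scene 0.8 [182. 183. 243. 229.] 1714 212.7 204.6
block top 0.6 [296. 245. 340. 268.] 1118 316.7 256.2
block top 0.54 [145. 184. 229. 215.] 575 176.3 200.3
tin scene 0.8 [ 86. 247. 126. 268.] 350 104.3 257.4
tin top 0.98 [392. 239. 431. 268.] 999 410.9 254.1
tin top 0.49 [148. 188. 217. 215.] 504 173.7 200.9
jar scene 0.92 [204. 344. 254. 407.] 2252 225.7 375.5
jar scene 0.71 [383. 179. 455. 245.] 922 419.6 210.4
jar top 0.62 [348. 101. 384. 139.] 948 363.8 120.3
grinder scene 0.8 [  1. 210. 248. 420.] 33142 102.6 315.9
grinder top 0.91 [335.  80. 496. 224.] 13520 423.0 163.8
```

View pics/s0hook.png

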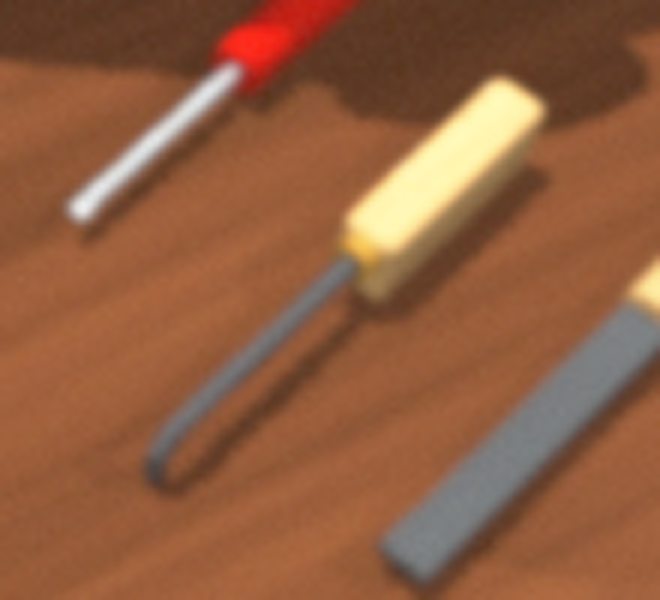

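View pics/t0hook.png

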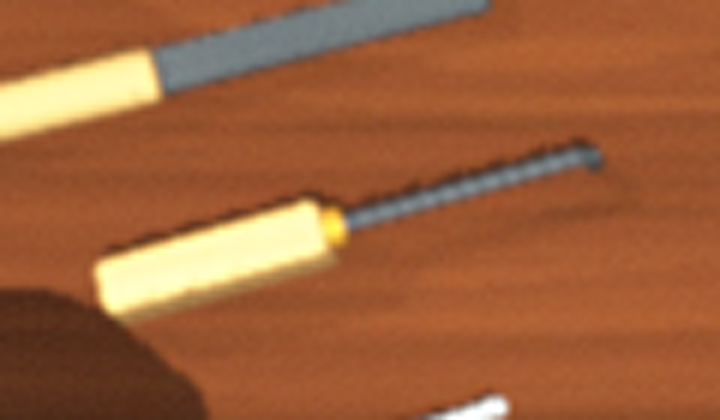

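View pics/s0tray.png

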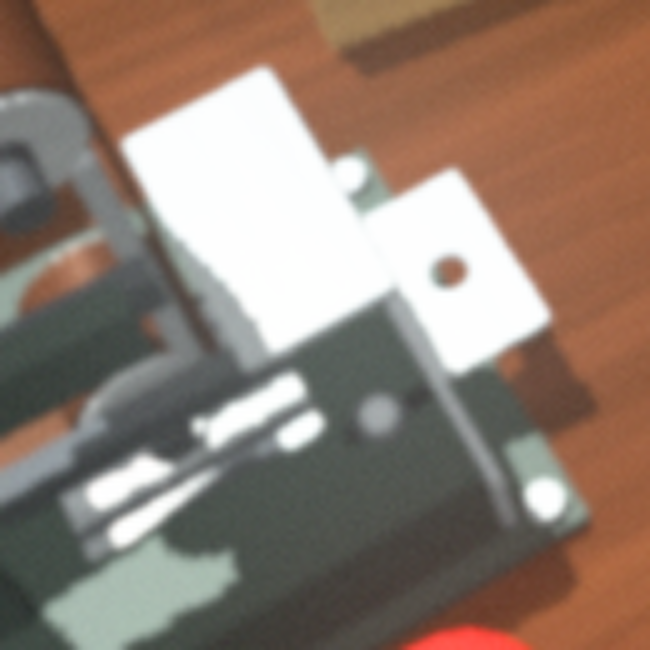

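View pics/t0tray.png

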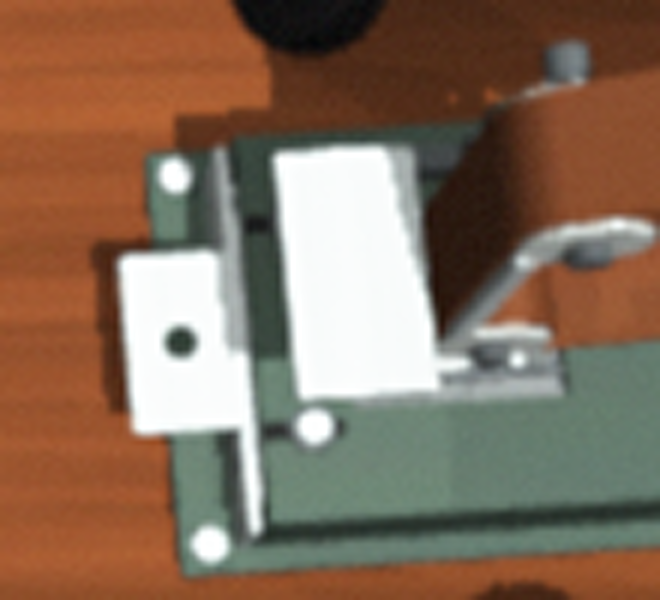

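```bash
cat >> h.py <<'E'
def full(U,V,x0,y0,f): return np.array([x0+(U+.5)/f-.5,y0+(V+.5)/f-.5])
E
python3 - <<'E'
from h import *
T=lambda U,V:full(U,V,130,160,6); S=lambda U,V:full(U,V,320,150,6)
print('handle corners')
for s,t in [((497,78),(97,262)),((545,108),(113,314)),((382,252),(333,250)),((344,218),(308,199))]:
    X,e=tri(S(*s),T(*t)); print(X.round(4),e, plane('top',*T(*t),.034).round(4), plane('scene',*S(*s),.034).round(4))
print('rod bend/tip')
print(plane('top',*T(592,156),.0235).round(4),plane('scene',*S(157,478),0.002).round(4),plane('scene',*S(160,450),0.0235).round(4))
print('rod pt',plane('top',*T(345,224),.0235).round(4),plane('scene',*S(350,264),.0235).round(4))
T=lambda U,V:full(U,V,310,130,6); S=lambda U,V:full(U,V,130,220,5)
X,e=tri(S(450,271),T(181,341));print('hole',X.round(4),e,plane('top',*T(181,341),.052).round(4),plane('scene',*S(450,271),.052).round(4))
for n,t in dict(l1=(120,254),l2=(134,435),b1=(148,155),b2=(183,577)).items():
    print(n,plane('top',*T(*t),.052 if n[0]=='l' else .008).round(4))
for n,t in dict(l1=(550,318),l2=(455,168),b1=(590,520)).items():
    print('s',n,plane('scene',*S(*t),.052 if n[0]=='l' else .008).round(4))
for n,t in dict(p1=(220,150),p2=(250,530)).items(): print(n,plane('top',*T(*t),.052).round(4))
print('block top corners',[plane('top',u,v,.05).round(3) for u,v in((296,245),(340,245),(340,268),(296,268))])
E
```

```text
handle corners
[0.5108 0.3894 0.0515] [array([ 5.7, -0.7]), array([2.5, 1.8])] [0.5189 0.4    0.034 ] [0.4955 0.3904 0.034 ]
[0.5029 0.4012 0.0162] [array([-4.1,  0.4]), array([-1.8, -1.4])] [0.496  0.3922 0.034 ] [0.5171 0.3964 0.034 ]
[0.5295 0.3042 0.0155] [array([-2.9,  0.3]), array([-1.2, -0.9])] [0.5235 0.2979 0.034 ] [0.542  0.2985 0.034 ]
[0.5374 0.2988 0.052 ] [array([ 6.7, -0.9]), array([2.8, 1.8])] [0.5461 0.3093 0.034 ] [0.522  0.2963 0.034 ]
rod bend/tip
[0.5667 0.1872 0.0235] [0.5674 0.1844 0.002 ] [0.5684 0.1821 0.0235]
rod pt [0.5371 0.2947 0.0235] [0.535  0.2914 0.0235]
hole [ 0.5555 -0.1023  0.0521] [array([ 1.4, -0.2]), array([0.6, 0.2])] [ 0.5559 -0.1008  0.052 ] [ 0.5545 -0.1049  0.052 ]
l1 [ 0.5944 -0.0759  0.052 ]
l2 [ 0.5152 -0.0797  0.052 ]
b1 [ 0.6509 -0.0944  0.008 ]
b2 [ 0.4609 -0.1043  0.008 ]
s l1 [ 0.5913 -0.0803  0.052 ]
s l2 [ 0.5143 -0.0843  0.052 ]
s b1 [ 0.6525 -0.0984  0.008 ]
p1 [ 0.6402 -0.1201  0.052 ]
p2 [ 0.4741 -0.1274  0.052 ]
block top corners [array([0.406, 0.013, 0.05 ]), array([ 0.406, -0.097,  0.05 ]), array([ 0.348, -0.096,  0.05 ]), array([0.349, 0.014, 0.05 ])]
```

```bash
python3 -m jog '[[0,0,0,0.0229,0.45],[0,0,0,0.0229,0.45],[0,0,0,0.0229,0.45],[0,0,0,0.0229,0.45],[0,0,0,0.0229,0.45],[0,0,0,0.0229,0.45],[0,0,0,0.0229,0.45],[0.02,0.028,0,0,0.45],[0.02,0.028,0,0,0.45],[0.02,0.028,0,0,0.45],[0.02,0.028,0,0,0.45],[0.02,0.028,0,0,0.45],[0.02,0.028,0,0,0.45],[0.02,0.028,0,0,0.45],[0.02,0.028,0,0,0.45],[0.02,0.028,0,0,0.45],[0.02,0.028,0,0,0.45],[0.02,0.028,0,0,0.45]]' 20
cat >> h.py <<'E'
from scipy.spatial.transform import Rotation as Ro
def st():
    s=r.get_state();M=Ro.from_quat(s['eef_rot']).as_matrix();p=np.array(s['tool_pos'])
    print('t',round(s['clock'],2),'p',p.round(4),'xang',round(np.degrees(np.arctan2(M[1,0],M[0,0])),2),'z',M[:,2].round(3),'F',np.round(s['contact_force'],2),'open',round(s['opening'],3))
    return p,M
def go(X,yawdeg_target=None):
    p,M=st(); d=M.T@(np.array(X)-p); print('tool delta',d.round(4))
    if yawdeg_target is not None: print('yaw turns',round(-(yawdeg_target-np.degrees(np.arctan2(M[1,0],M[0,0])))/360,4))
E
python3 - <<'E'
from h import *
go([.5273,.3240,.10],16.1)
E
```

```text
clock: 2.7
tool_pos: [0.4714, 0.3654, 0.2064]
eef_rot: [0.99, 0.141, 0.0, -0.0]
contact_force: [-0.1, 0.7, 0.5]
opening: 0.547
t 2.7 p [0.4714 0.3654 0.2064] xang 16.21 z [ 0.  0. -1.] F [-0.11  0.71  0.5 ] open 0.547
tool delta [0.0421 0.0554 0.1064]
yaw turns 0.0003
```

```bash
python3 -m jog '[[0.014,0.0185,0.02,0,0.45],[0.014,0.0185,0.02,0,0.45],[0.014,0.0185,0.02,0,0.45],[0,0,0.025,0,0.45],[0,0,0.025,0,0.45],[0,0,0,0,0.45]]'
python3 - <<'E'
from h import *
save('scene','s1.png');save('top','t1.png')
go([.5273,.3240,.008],16.1)
crop('scene','s1.png','s1c.png',310,120,460,250,5)
crop('top','t1.png','t1c.png',110,130,260,240,5)
E
```

```text
clock: 3.3
tool_pos: [0.5239, 0.3232, 0.0933]
eef_rot: [0.99, 0.141, -0.003, 0.001]
contact_force: [-0.7, -0.4, -0.3]
opening: 0.55
t 3.4 p [0.5261 0.3248 0.0965] xang 16.22 z [-0.  0. -1.] F [0.69 0.87 1.35] open 0.548
tool delta [0.0009 0.0011 0.0885]
yaw turns 0.0003
```

View pics/s1c.png

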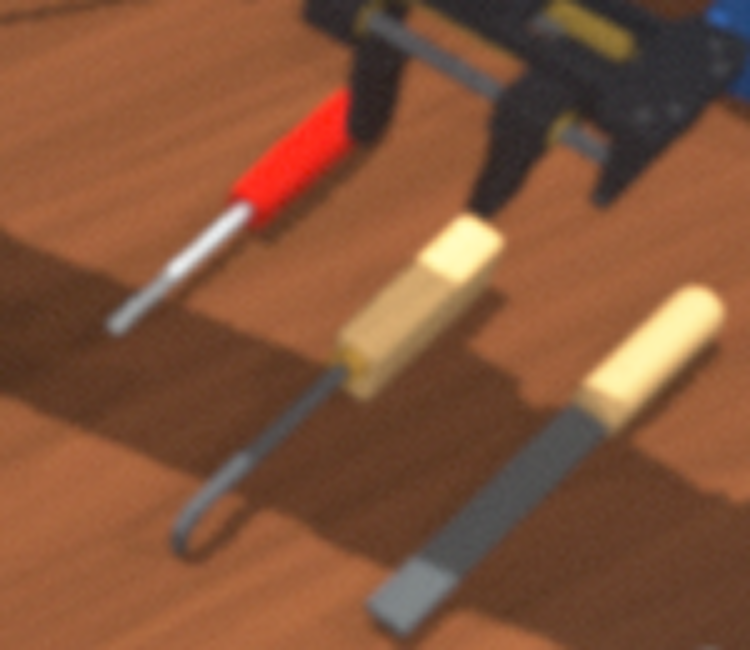

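View pics/t1c.png

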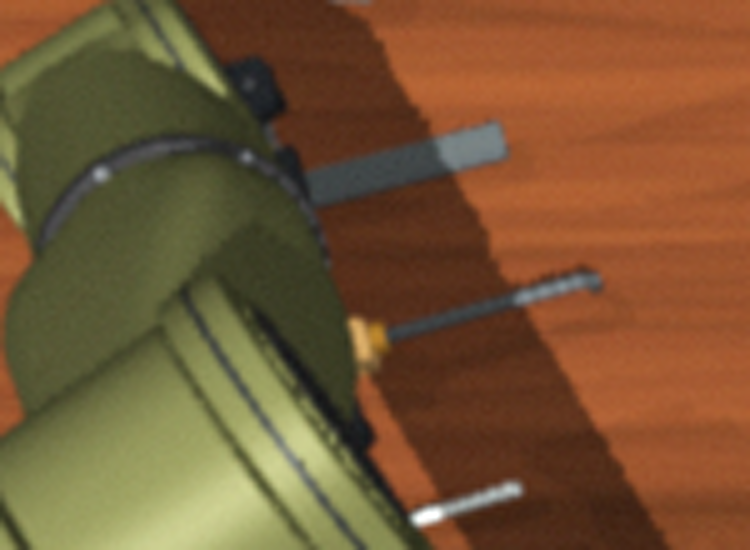

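```bash
python3 - <<'E'
from h import *
p,M=st()
for s in(-1,0,1):
    q=proj('scene',p+M[:,0]*s*.033+[0,0,.0]); print(((q-[310,120])*5).round())
q=proj('scene',[.5273,.3240,.034]);print(((q-[310,120])*5).round())
E
```

```text
t 3.4 p [0.5261 0.3248 0.0965] xang 16.22 z [-0.  0. -1.] F [0.69 0.87 1.35] open 0.548
[357. 179.]
[420. 218.]
[485. 258.]
[391. 313.]
```

```bash
python3 - <<'E'
from h import *
im=save('scene','s2.png')
crop('scene','s2.png','s2c.png',350,110,430,190,8)
p,M=st()
a=cv2.imread('pics/s2c.png')
for s in(-1,0,1):
  for h,c in((0,(0,0,255)),(.019,(0,255,0))):
    q=((proj('scene',p+M[:,0]*s*.024-M[:,2]*h)-[350,110]+.5)*8).astype(int); cv2.circle(a,tuple(int(i) for i in q),4,c,-1)
cv2.imwrite('pics/s2d.png',cv2.convertScaleAbs(a,alpha=2))
E
```

```text
t 3.45 p [0.5268 0.3252 0.0974] xang 16.22 z [ 0.001  0.001 -1.   ] F [0.39 1.39 0.72] open 0.547
```

View pics/s2d.png

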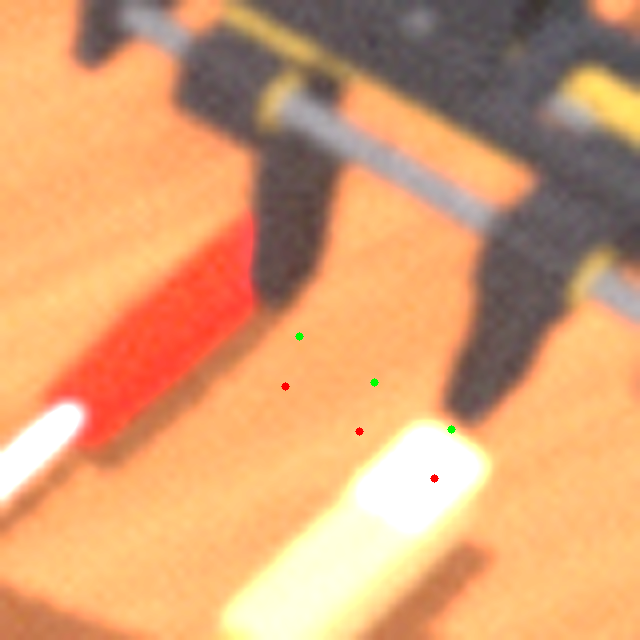

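```bash
python3 - <<'E'
from h import *
p,M=st()
J=[(proj('scene',p+M[:,i]*.01)-proj('scene',p))*8 for i in range(3)]
print(np.round(J,1))
print('horizontal explanation',np.linalg.solve(np.array(J[:2]).T,[12,-74])*10)
for h in(.064,.1,.13):
  print(h,[((proj('top',p+[0,0,h]+M[:,0]*s*.0935)-[110,130]+.5)*5).round() for s in(-1,1)], 'edge+y',[((proj('top',p+[0,0,h]+M[:,0]*s*.0935+M[:,1]*.0375)-[110,130]+.5)*5).round() for s in(-1,1)])
E
```

```text
t 3.45 p [0.5268 0.3252 0.0974] xang 16.22 z [ 0.001  0.001 -1.   ] F [0.39 1.39 0.72] open 0.547
[[ 31.2  19.3]
 [-22.1  20.4]
 [ -7.7  25. ]]
horizontal explanation [-13.06400412 -23.90001901]
0.064 [array([328., 487.]), array([229., 117.])] edge+y [array([406., 465.]), array([305.,  95.])]
0.1 [array([314., 476.]), array([213.,  95.])] edge+y [array([394., 452.]), array([291.,  73.])]
0.13 [array([302., 465.]), array([198.,  76.])] edge+y [array([384., 441.]), array([278.,  53.])]
```

```bash
python3 -m jog '[[0.0005,0.001,0.02,0,0.45],[0,0,0.02,0,0.45],[0,0,0.014,0,0.45],[0,0,0,0,0.45],[0,0,0,0,0.45]]'
python3 - <<'E'
from h import *
im=save('scene','s3.png')
p,M=st()
a=cv2.resize(cv2.imread('pics/s3.png')[120:220,340:440],None,fx=6,fy=6,interpolation=cv2.INTER_CUBIC)
for s in(-1,0,1):
  for h,c in((0,(0,0,255)),(.019,(0,255,0))):
    q=((proj('scene',p+M[:,0]*s*.024-M[:,2]*h)-[340,120]+.5)*6).astype(int); cv2.circle(a,tuple(int(i) for i in q),4,c,-1)
cv2.imwrite('pics/s3d.png',cv2.convertScaleAbs(a,alpha=2))
E
```

```text
clock: 3.95
tool_pos: [0.5275, 0.3243, 0.0432]
eef_rot: [0.99, 0.141, 0.001, -0.0]
contact_force: [0.6, 0.3, -0.3]
opening: 0.548
t 4.0 p [0.5278 0.3244 0.0435] xang 16.21 z [ 0.002  0.001 -1.   ] F [-0.23  0.08  0.17] open 0.551
```

View pics/s3d.png

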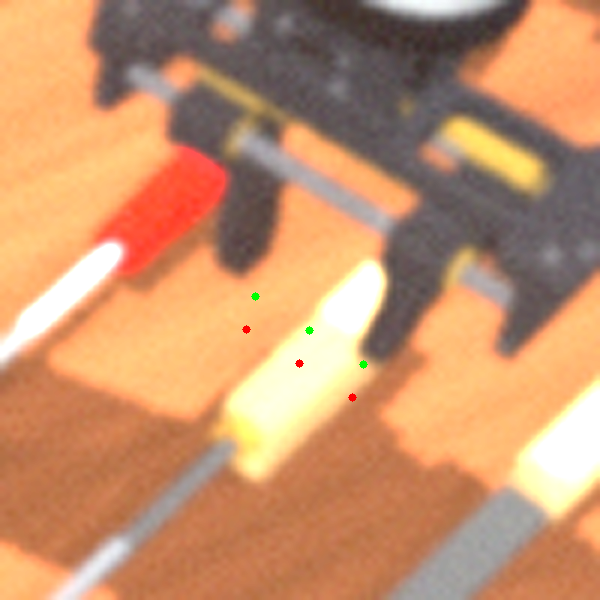

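```bash
python3 - <<'E'
from h import *
save('top','t3.png')
p,M=st()
print(proj('scene',[0,0,0]),proj('top',[0,0,0]))
def draw(src,cam,x0,y0,x1,y1,f,name):
    a=cv2.convertScaleAbs(cv2.resize(cv2.imread(src)[y0:y1,x0:x1],None,fx=f,fy=f,interpolation=cv2.INTER_CUBIC),alpha=2)
    P=lambda X:tuple(int(i) for i in (proj(cam,X)-[x0,y0]+.5)*f)
    for h,c in((.064,(0,0,255)),(.13,(255,0,0))):
        k=[p+[0,0,h]+M[:,0]*a_*.0935+M[:,1]*b*.0375 for a_,b in((1,1),(1,-1),(-1,-1),(-1,1))]
        for i in range(4): cv2.line(a,P(k[i]),P(k[(i+1)%4]),c,1)
    for s in(-1,1):
        cv2.line(a,P(p+M[:,0]*s*.024),P(p+M[:,0]*s*.024+[0,0,.064]),(0,255,0),1)
        cv2.line(a,P(p+M[:,0]*s*.0415),P(p+M[:,0]*s*.0415+[0,0,.064]),(0,255,0),1)
    cv2.imwrite('pics/'+name,a)
draw('pics/s3.png','scene',330,60,500,220,4.5,'s3e.png')
draw('pics/t3.png','top',80,90,260,260,4.4,'t3e.png') if 0 else draw('pics/t3.png','top',80,120,240,250,5,'t3e.png')
E
```

```text
t 4.05 p [0.5278 0.3244 0.0436] xang 16.21 z [ 0.002  0.001 -1.   ] F [-0.09  0.24 -0.12] open 0.55
[173.3691178  108.80496531] [302.90206546 411.43240794]
```

View pics/s3e.png

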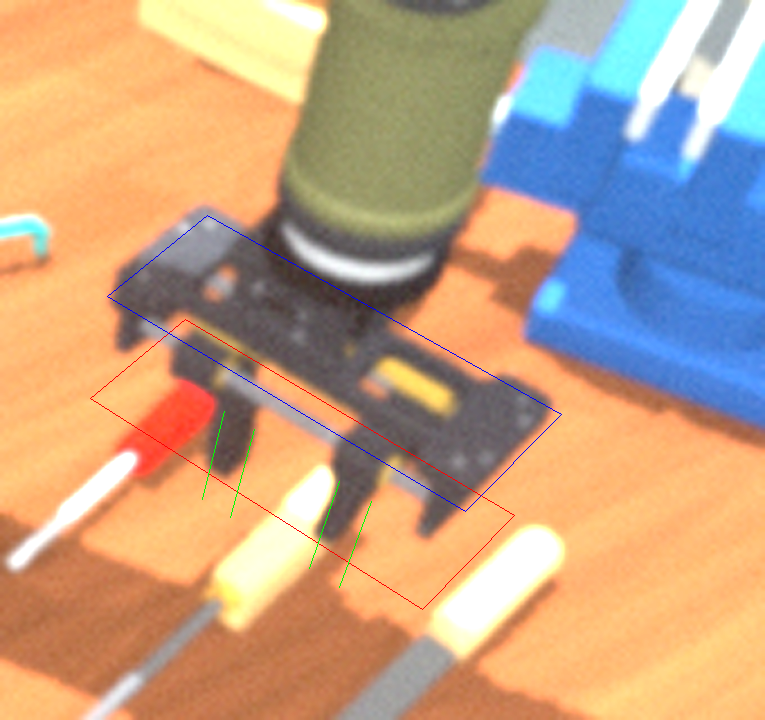

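View pics/t3e.png

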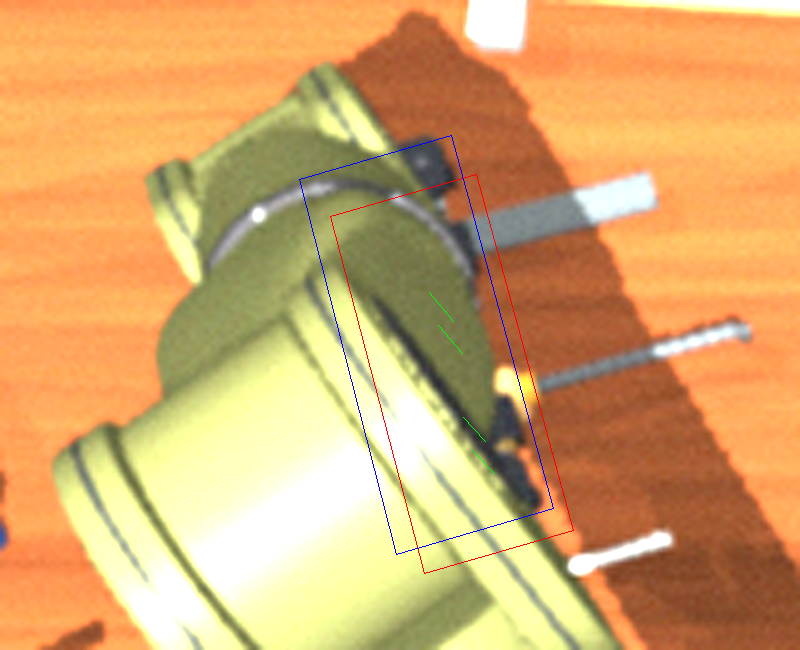

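```bash
python3 -m jog '[[0,0,0.016,0,0.45],[0,0,0.016,0,0.45],[0,0,0,0,0.45],[0,0,0,0,0.45]]'
python3 - <<'E'
from h import *
im=save('scene','s4.png')
p,M=st()
a=cv2.resize(cv2.imread('pics/s4.png')[120:220,340:440],None,fx=6,fy=6,interpolation=cv2.INTER_CUBIC)
for s in(-1,0,1):
  for h,c in((0,(0,0,255)),(.019,(0,255,0))):
    q=((proj('scene',p+M[:,0]*s*.024-M[:,2]*h)-[340,120]+.5)*6).astype(int); cv2.circle(a,tuple(int(i) for i in q),4,c,-1)
cv2.imwrite('pics/s4d.png',cv2.convertScaleAbs(a,alpha=2))
E
```

```text
clock: 4.45
tool_pos: [0.5263, 0.3234, 0.0093]
eef_rot: [0.99, 0.141, -0.001, 0.0]
contact_force: [-0.2, 0.6, 0.1]
opening: 0.544
t 4.5 p [0.5268 0.3236 0.0099] xang 16.2 z [-0.001 -0.    -1.   ] F [ 0.02 -0.73  0.11] open 0.554
```

View pics/s4d.png

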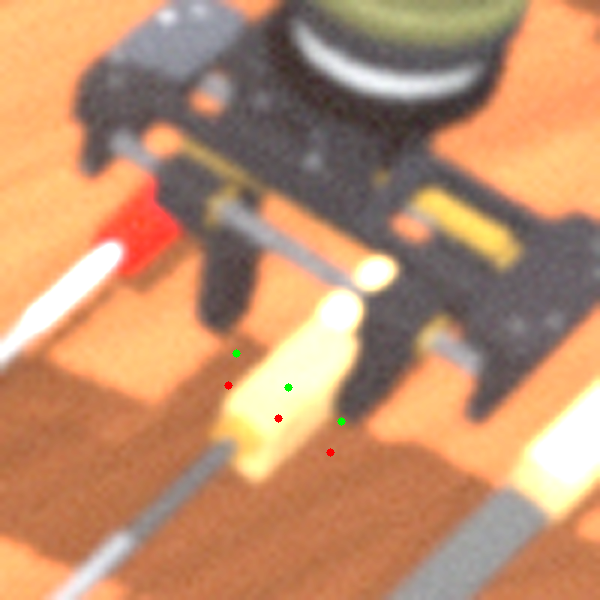

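```bash
python3 -m jog '[[0,0,0.003,0,0.45],[0,0,0,0,0.6],[0,0,0,0,0.7],[0,0,0,0,0.75],[0,0,0,0,0.75],[0,0,0,0,0.75]]' 15
python3 - <<'E'
from h import *
save('scene','s5.png')
p,M=st()
a=cv2.resize(cv2.imread('pics/s5.png')[120:220,340:440],None,fx=6,fy=6,interpolation=cv2.INTER_CUBIC)
cv2.imwrite('pics/s5d.png',cv2.convertScaleAbs(a,alpha=2))
E
```

```text
clock: 5.1
tool_pos: [0.527, 0.3238, 0.0074]
eef_rot: [0.99, 0.141, 0.0, -0.0]
contact_force: [-0.1, 0.4, 0.3]
opening: 0.249
t 5.15 p [0.527  0.3238 0.0074] xang 16.2 z [ 0.  0. -1.] F [ 0.09  0.02 -0.59] open 0.252
```

View pics/s5d.png

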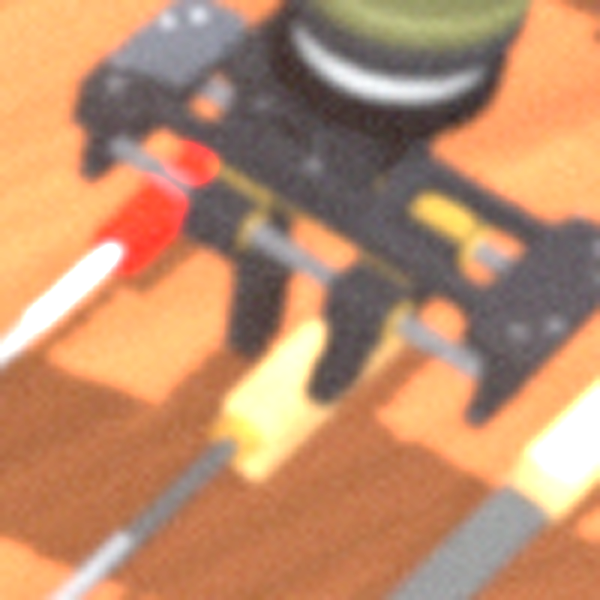

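```bash
python3 -m jog '[[0,0,0,0,0.8],[0,0,0,0,0.85],[0,0,0,0,0.85]]' 15
```

```text
clock: 5.45
tool_pos: [0.527, 0.3238, 0.0073]
eef_rot: [0.99, 0.141, 0.0, -0.0]
contact_force: [-0.3, 0.2, -0.0]
opening: 0.152
```

```bash
python3 -m jog '[[0,0,0,0,0.45],[0,0,0,0,0.45],[0,0,0,0,0.45],[0,0,0,0,0.45],[0,0,0,0,0.45],[0,0,0.006,0,0.45],[0,0,0.006,0,0.45],[0,0,0,0,0.45],[0,0,0,0,0.45]]' 15
python3 - <<'E'
from h import *
save('scene','s6.png')
p,M=st()
a=cv2.resize(cv2.imread('pics/s6.png')[120:220,340:440],None,fx=6,fy=6,interpolation=cv2.INTER_CUBIC)
cv2.imwrite('pics/s6d.png',cv2.convertScaleAbs(a,alpha=2))
E
```

```text
clock: 6.35
tool_pos: [0.5267, 0.3237, -0.0051]
eef_rot: [0.99, 0.141, -0.0, 0.0]
contact_force: [-0.0, 0.5, 0.5]
opening: 0.556
t 6.4 p [ 0.5269  0.3237 -0.0049] xang 16.21 z [-0. -0. -1.] F [ 0.29 -0.34  0.4 ] open 0.549
```

View pics/s6d.png

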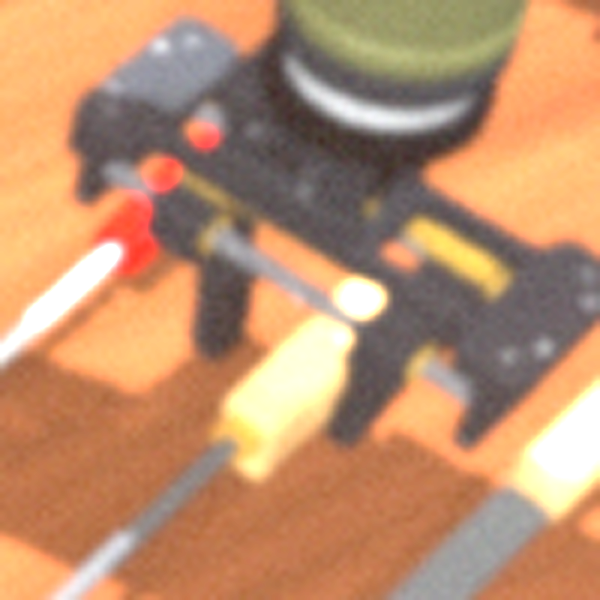

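```bash
python3 -m jog '[[0,0,0.005,0,0.45],[0,0,0.004,0,0.45],[0,0,0.003,0,0.45],[0,0,0,0,0.45],[0,0,0,0,0.45]]' 15
python3 - <<'E'
from h import *
save('scene','s7.png')
p,M=st()
a=cv2.resize(cv2.imread('pics/s7.png')[120:220,340:440],None,fx=6,fy=6,interpolation=cv2.INTER_CUBIC)
cv2.imwrite('pics/s7d.png',cv2.convertScaleAbs(a,alpha=2))
E
```

```text
clock: 6.9
tool_pos: [0.5269, 0.3238, -0.0168]
eef_rot: [0.99, 0.141, -0.0, -0.0]
contact_force: [0.0, -0.3, 0.3]
opening: 0.548
t 6.95 p [ 0.527   0.3238 -0.0167] xang 16.2 z [ 0.  0. -1.] F [-0.33  0.09 -0.17] open 0.552
```

View pics/s7d.png

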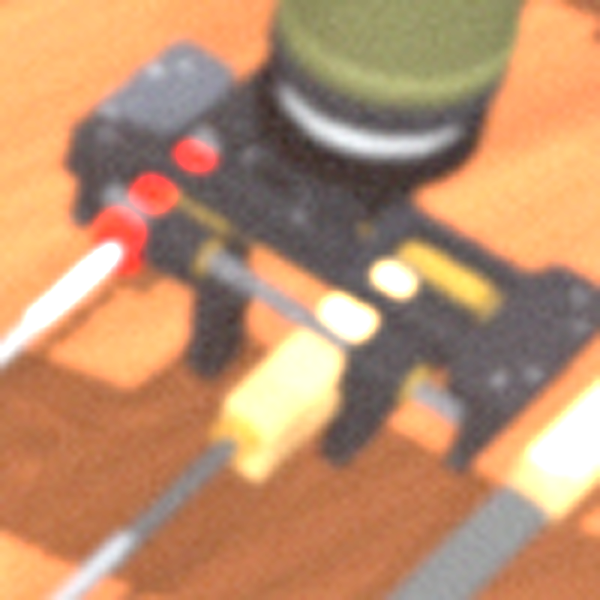

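```bash
python3 -m jog '[[0,0,0.003,0,0.45],[0,0,0.002,0,0.45],[0,0,0,0,0.6],[0,0,0,0,0.7],[0,0,0,0,0.8],[0,0,0,0,0.85],[0,0,0,0,1],[0,0,0,0,1],[0,0,0,0,1]]' 40
python3 - <<'E'
from h import *
save('scene','s8.png')
p,M=st()
a=cv2.resize(cv2.imread('pics/s8.png')[120:220,340:440],None,fx=6,fy=6,interpolation=cv2.INTER_CUBIC)
cv2.imwrite('pics/s8d.png',cv2.convertScaleAbs(a,alpha=2))
E
```

```text
clock: 7.85
tool_pos: [0.5272, 0.3239, -0.0216]
eef_rot: [0.99, 0.141, 0.0, -0.0]
contact_force: [0.3, 0.2, -0.4]
opening: 0.27
t 7.9 p [ 0.5272  0.3239 -0.0216] xang 16.21 z [ 0.  0. -1.] F [ 0.7  0.3 -0.6] open 0.269
```

View pics/s8d.png

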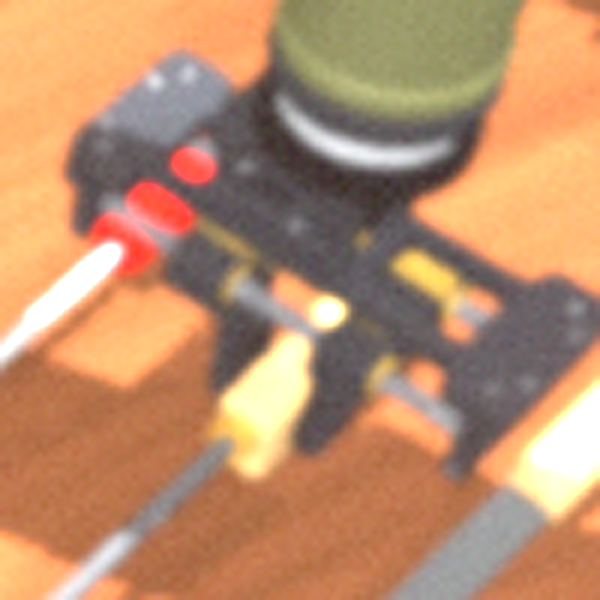

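```bash
python3 -m jog '[[0,0,-0.005,0,1],[0,0,-0.015,0,1],[0,0,-0.025,0,1],[0,0,-0.025,0,1],[0,0,-0.025,0,1],[0,0,-0.01,0.012,1],[0,0,0,0.0127,1],[0,0,0,0.0127,1],[0,0,0,0,1]]' 40
python3 - <<'E'
from h import *
go([.5482,.0413,.07],2.8)
E
```

```text
clock: 8.8
tool_pos: [0.5269, 0.3239, 0.0845]
eef_rot: [1.0, 0.024, 0.0, -0.0]
contact_force: [0.0, -0.8, -1.0]
opening: 0.271
t 8.8 p [0.5269 0.3239 0.0845] xang 2.73 z [ 0.001  0.    -1.   ] F [ 0.03 -0.83 -0.98] open 0.271
tool delta [0.0078 0.2833 0.0144]
yaw turns -0.0002
```

```bash
python3 -m jog '[[0.0005,0.01,0,0,1],[0.0005,0.02,0,0,1],[0.0006,0.022,0,0,1],[0.0006,0.022,0,0,1],[0.0006,0.022,0,0,1],[0.0006,0.022,0,0,1],[0.0006,0.022,0,0,1],[0.0006,0.022,0,0,1],[0.0006,0.022,0,0,1],[0.0006,0.022,0,0,1],[0.0006,0.022,0,0,1],[0.0006,0.022,0,0,1],[0.0006,0.02,0,0,1],[0.0003,0.013,0,0,1],[0,0,0.007,0,1],[0,0,0.007,0,1],[0,0,0,0,1],[0,0,0,0,1]]' 40
python3 - <<'E'
from h import *
save('scene','s9.png');save('top','t9.png')
go([.5482,.0413,.07],2.8)
crop('scene','s9.png','s9c.png',160,200,300,310,5)
crop('top','t9.png','t9c.png',250,150,370,230,6)
E
```

```text
clock: 10.6
tool_pos: [0.548, 0.043, 0.0688]
eef_rot: [1.0, 0.025, -0.0, -0.0]
contact_force: [0.2, -0.2, -2.3]
opening: 0.268
t 10.7 p [0.5484 0.0425 0.0692] xang 2.83 z [-0.  0. -1.] F [-0.42  0.63 -1.56] open 0.268
tool delta [-0.0002  0.0012 -0.0008]
yaw turns 0.0001
```

View pics/s9c.png

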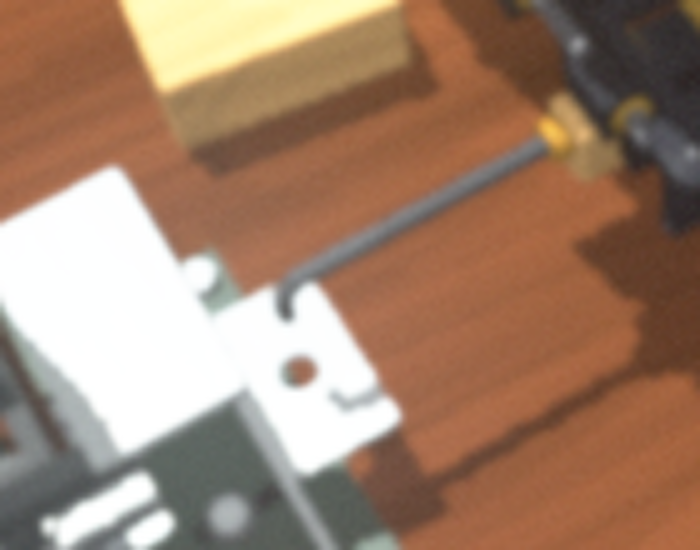

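View pics/t9c.png

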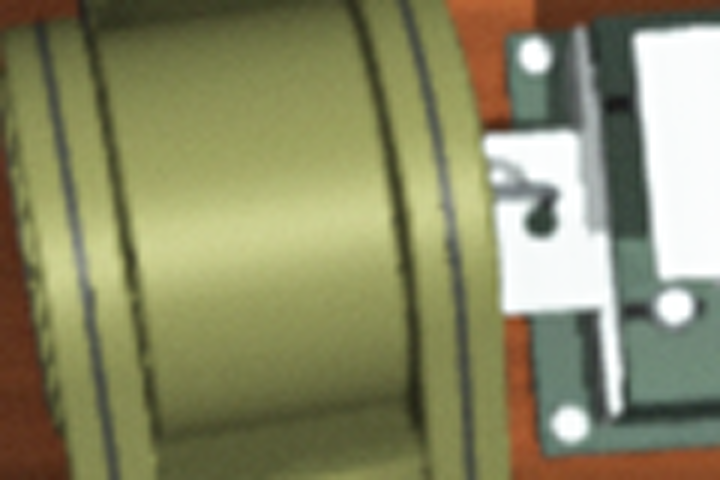

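```bash
python3 - <<'E'
from h import *
T=lambda U,V:full(U,V,250,150,6); S=lambda U,V:full(U,V,160,200,5)
p,M=st()
print('tip scene z.0925',plane('scene',*S(288,314),.0925).round(4),'bend scene(279,285)',plane('scene',*S(284,290),.1105).round(4))
print('bend top',plane('top',*T(547,195),.112).round(4))
print('hole now',tri(S(299,371),T(541,220)), plane('scene',*S(299,371),.052).round(4),plane('top',*T(541,220),.052).round(4))
print('rod start scene',plane('scene',*S(550,140),.1143).round(4))
print('pred tip',(p+M[:,1]*.144).round(4), 'scene px pred tip,bend',(proj('scene',p+M[:,1]*.144+[0,0,.0216])-[160,200]+.5)*5)
print('top pred',(proj('top',p+M[:,1]*.144+[0,0,.0216+.0235])-[250,150]+.5)*6)
E
```

```text
t 10.7 p [0.5484 0.0425 0.0692] xang 2.83 z [-0.  0. -1.] F [-0.42  0.63 -1.56] open 0.268
tip scene z.0925 [ 0.5526 -0.1027  0.0925] bend scene(279,285) [ 0.5531 -0.1017  0.1105]
bend top [ 0.5532 -0.0958  0.112 ]
hole now (array([ 0.55573484, -0.10242732,  0.0527448 ]), [array([ 1.6, -0.3]), array([0.7, 0.2])]) [ 0.5543 -0.1052  0.052 ] [ 0.5564 -0.1008  0.052 ]
rod start scene [0.5468 0.011  0.1143]
pred tip [ 0.5555 -0.1013  0.0692] scene px pred tip,bend [295.87697591 321.08651887]
top pred [561.46668779 188.5959452 ]
```

```bash
python3 -m jog '[[0.0012,0.0018,0.004,0,1],[0.0012,0.0018,0.008,0,1],[0,0,0.008,0,1],[0,0,0.006,0,1],[0,0,0,0,1],[0,0,0,0,1]]' 40
python3 - <<'E'
from h import *
save('scene','s10.png');save('top','t10.png')
p,M=st()
crop('scene','s10.png','s10c.png',190,240,260,310,9)
crop('top','t10.png','t10c.png',320,160,370,210,10)
print((p+M[:,1]*.144).round(4))
E
```

```text
clock: 11.3
tool_pos: [0.5508, 0.0381, 0.043]
eef_rot: [1.0, 0.024, -0.0, -0.0]
contact_force: [-0.0, -0.3, -2.0]
opening: 0.264
t 11.4 p [0.5511 0.0381 0.0434] xang 2.74 z [ 0.  0. -1.] F [-0.51 -0.37 -2.16] open 0.272
[ 0.558  -0.1057  0.0434]
```

View pics/s10c.png

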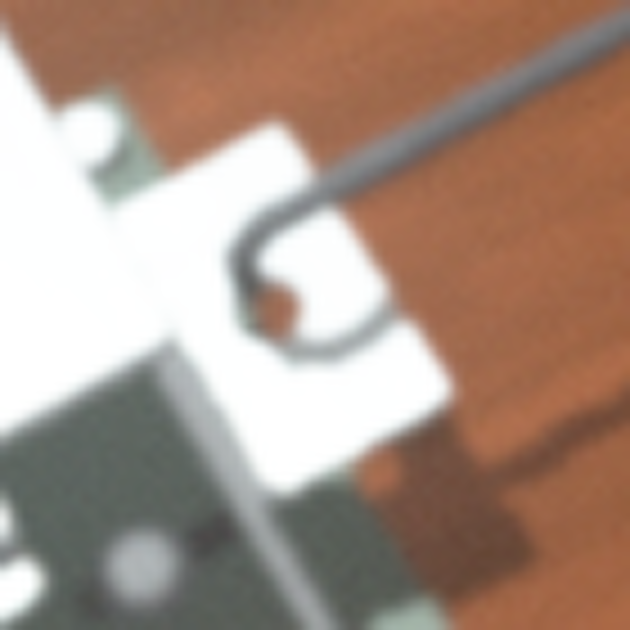

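View pics/t10c.png

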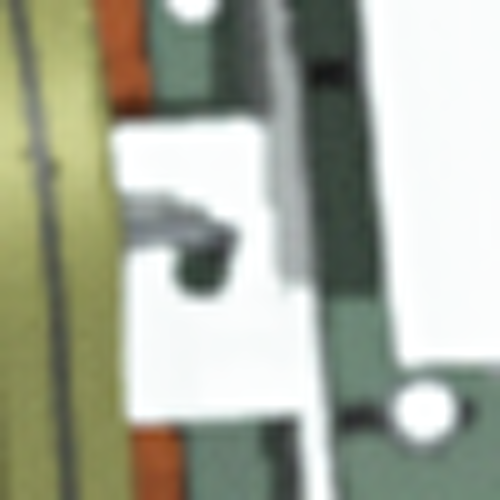

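```bash
python3 - <<'E'
from h import *
T=lambda U,V:full(U,V,320,160,10); S=lambda U,V:full(U,V,190,240,9)
p,M=st()
hs=np.array([.5543,-.1052]);ht=np.array([.5564,-.1008])
for uv in((247,280),(249,288)): print('tip scene',uv,[ (plane('scene',*S(*uv),z)[:2]-hs).round(4) for z in(.06,.065,.07)])
for uv in((245,250),): print('bend scene',(plane('scene',*S(*uv),.0865)[:2]-hs).round(4))
for uv in((222,240),(226,236)): print('bend top',(plane('top',*T(*uv),.0865)[:2]-ht).round(4))
for z in(.052,.065): print('pred px of hole-centred point scene',((proj('scene',[*hs,z])-[190,240]+.5)*9).round(),'top',((proj('top',[*ht,z])-[320,160]+.5)*10).round())
E
```

```text
t 11.4 p [0.5511 0.0381 0.0434] xang 2.74 z [ 0.  0. -1.] F [-0.51 -0.37 -2.16] open 0.272
tip scene (247, 280) [array([-0.004 , -0.0019]), array([-0.0013, -0.0024]), array([ 0.0014, -0.0028])]
tip scene (249, 288) [array([-0.0021, -0.0023]), array([ 0.0006, -0.0028]), array([ 0.0033, -0.0032])]
bend scene [ 0.0039 -0.0018]
bend top [-0.001  -0.0008]
bend top [ 0.     -0.0018]
pred px of hole-centred point scene [269. 309.] top [202. 267.]
pred px of hole-centred point scene [260. 280.] top [209. 256.]
```

```bash
python3 -m jog '[[0,-0.002,0.003,0,1],[0,0,0.004,0,1],[0,0,0.003,0,1],[0,0,0.003,0,1],[0,0,0,0,1],[0,0,0,0,1]]' 40
python3 - <<'E'
from h import *
save('scene','s11.png');save('top','t11.png')
p,M=st()
crop('scene','s11.png','s11c.png',190,240,260,310,9)
crop('top','t11.png','t11c.png',320,160,370,210,10)
E
```

```text
clock: 12.0
tool_pos: [0.5508, 0.04, 0.0302]
eef_rot: [1.0, 0.024, -0.0, -0.0]
contact_force: [-0.0, 0.7, -1.3]
opening: 0.265
t 12.1 p [0.551  0.04   0.0304] xang 2.74 z [ 0.  0. -1.] F [ 0.38  0.11 -1.37] open 0.268
```

View pics/s11c.png

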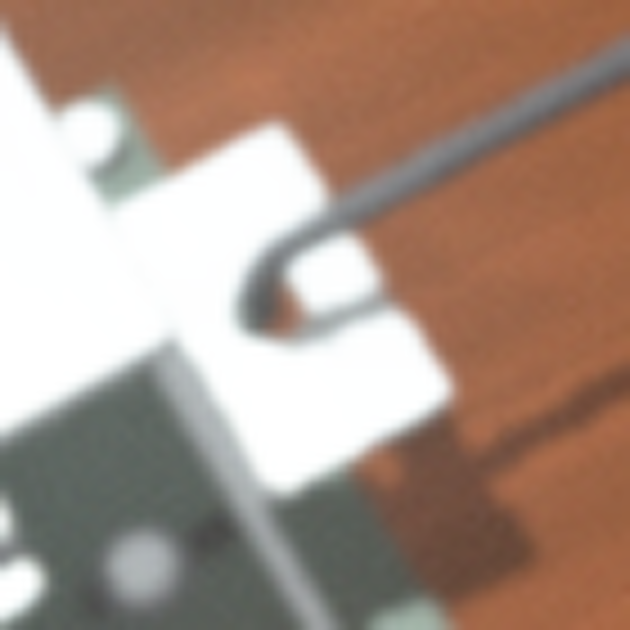

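View pics/t11c.png

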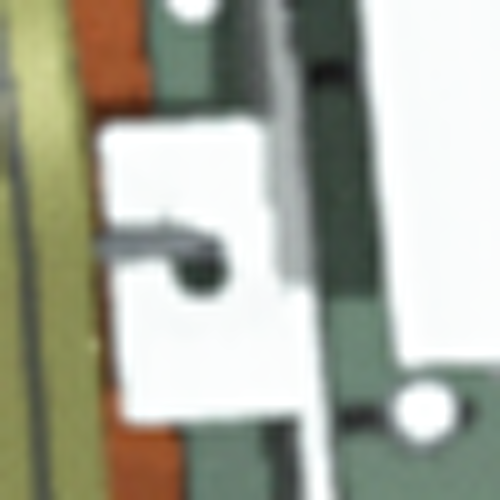

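```bash
python3 -m jog '[[0,-0.0015,0,0,1],[0,0,0.002,0,1],[0,0,0.002,0,1],[0,0,0.002,0,1],[0,0,0,0,1]]' 40
python3 -m jog '[[0,0,0.002,0,1],[0,0,0.002,0,1],[0,0,0.002,0,1],[0,0,0,0,1],[0,0,0,0,1]]' 40
python3 - <<'E'
from h import *
save('scene','s12.png')
p,M=st()
crop('scene','s12.png','s12c.png',190,220,280,310,7)
E
```

```text
clock: 12.6
tool_pos: [0.5505, 0.0414, 0.0239]
eef_rot: [1.0, 0.024, -0.0, 0.0]
contact_force: [-0.5, 0.3, -1.0]
opening: 0.267
clock: 13.1
tool_pos: [0.5508, 0.0415, 0.0182]
eef_rot: [1.0, 0.024, -0.0, -0.0]
contact_force: [-0.3, 0.2, -1.6]
opening: 0.266
t 13.15 p [0.5508 0.0415 0.0183] xang 2.74 z [-0.  0. -1.] F [ 0.17  0.09 -1.16] open 0.267
```

View pics/s12c.png

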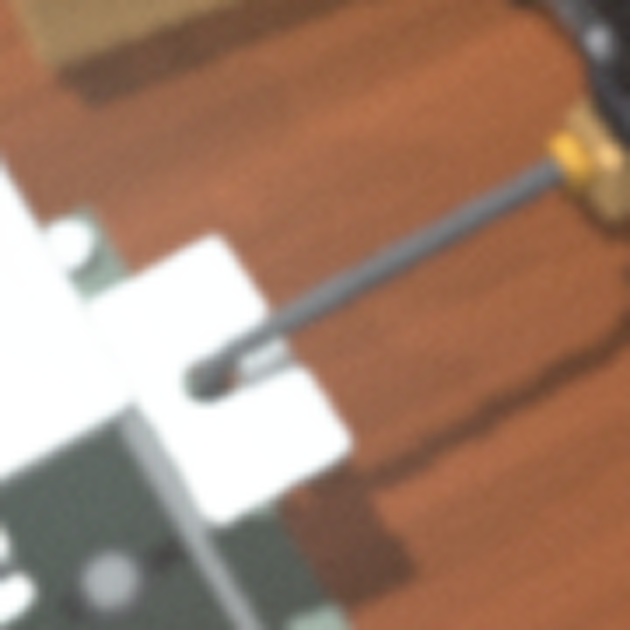

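```bash
python3 -m jog '[[0,-0.001,0,0,1],[0,-0.001,0,0,1],[0,-0.001,0,0,1],[0,-0.001,0,0,1],[0,-0.001,0,0,1],[0,-0.001,0,0,1],[0,-0.001,0,0,1],[0,-0.001,0,0,1],[0,-0.001,0,0,1],[0,-0.001,0,0,1]]' 40
```

```text
clock: 14.15
tool_pos: [0.5503, 0.0514, 0.0183]
eef_rot: [1.0, 0.024, -0.0, 0.0]
contact_force: [0.0, -3.2, -2.4]
opening: 0.268
```

```bash
python3 -m jog '[[0,-0.002,0,0,1],[0,-0.002,0,0,1],[0,-0.003,0,0,1],[0,-0.003,0,0,1],[0,-0.003,0,0,1],[0,-0.003,0,0,1],[0,-0.003,0,0,1],[0,-0.003,0,0,1],[0,-0.003,0,0,1],[0,-0.003,0,0,1],[0,-0.003,0,0,1],[0,-0.003,0,0,1],[0,-0.003,0,0,1],[0,-0.003,0,0,1]]' 40
python3 - <<'E'
from h import *
save('scene','s13.png');st()
crop('scene','s13.png','s13c.png',170,190,330,320,5)
E
```

```text
clock: 15.55
tool_pos: [0.5484, 0.0917, 0.0183]
eef_rot: [1.0, 0.024, -0.0, -0.0]
contact_force: [-0.1, -4.0, -2.4]
opening: 0.268
t 15.6 p [0.5483 0.0926 0.0183] xang 2.79 z [-0.     0.001 -1.   ] F [ 0.04 -2.79 -0.72] open 0.269
```

View pics/s13c.png

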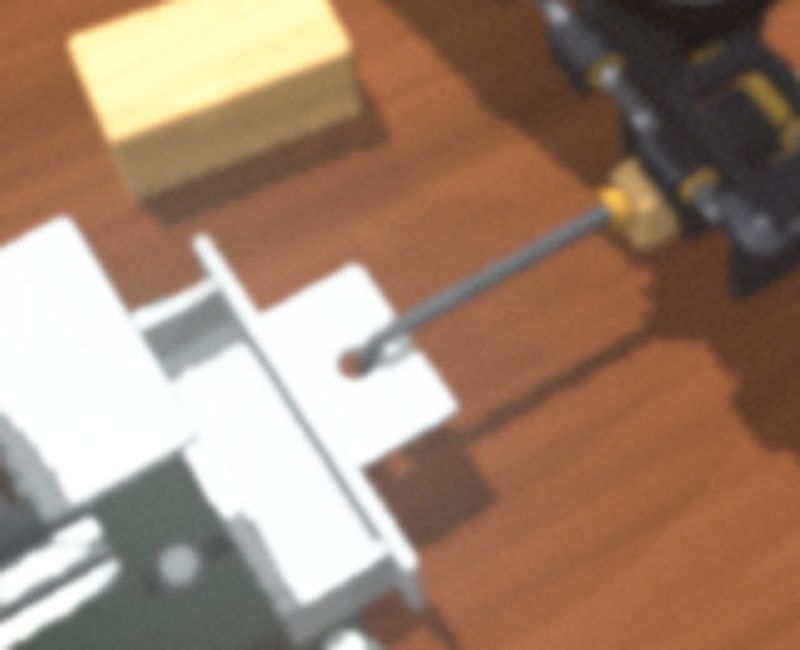

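```bash
python3 -m jog '[[0,-0.002,0,0,1],[0,-0.003,0,0,1],[0,-0.003,0,0,1],[0,-0.003,0,0,1],[0,-0.003,0,0,1],[0,-0.003,0,0,1],[0,-0.003,0,0,1],[0,-0.003,0,0,1],[0,-0.003,0,0,1],[0,-0.002,0,0,1],[0,-0.001,0,0,1],[0,-0.001,0,0,1]]' 40
```

```text
clock: 16.8
tool_pos: [0.547, 0.1214, 0.0183]
eef_rot: [1.0, 0.024, 0.0, 0.0]
contact_force: [-0.2, -3.0, -2.7]
opening: 0.268
```

```bash
python3 -m jog '[[0,-0.001,0,0,1],[0,-0.001,0,0,1],[0,-0.001,0,0,1],[0,-0.001,0,0,1],[0,-0.001,0,0,1],[0,-0.001,0,0,1]]' 40
```

```text
clock: 17.4
tool_pos: [0.5467, 0.1275, 0.0183]
eef_rot: [1.0, 0.024, -0.0, -0.0]
contact_force: [-0.4, -3.6, -1.0]
opening: 0.271
```

```bash
python3 -m jog '[[0,-0.001,0,0,1],[0,-0.001,0,0,1],[0,-0.001,0,0,1],[0,-0.001,0,0,1],[0,-0.001,0,0,1]]' 40
```

```text
clock: 17.9
tool_pos: [0.5464, 0.1325, 0.0183]
eef_rot: [1.0, 0.024, 0.0, -0.0]
contact_force: [-0.6, -3.7, -2.4]
opening: 0.266
```

```bash
python3 -m jog '[[0,-0.001,0,0,1],[0,-0.001,0,0,1]]' 40
```

```text
clock: 18.1
tool_pos: [0.5463, 0.1345, 0.0183]
eef_rot: [1.0, 0.024, -0.0, -0.0]
contact_force: [-0.6, -3.7, -1.5]
opening: 0.268
```

```bash
python3 -m jog '[[0,-0.001,0,0,1],[0,-0.001,0,0,1]]' 40
```

```text
clock: 18.3
tool_pos: [0.5463, 0.1365, 0.0183]
eef_rot: [1.0, 0.024, 0.0, -0.0]
contact_force: [-0.2, -2.6, -2.2]
opening: 0.266
```

```bash
python3 -m jog '[[0,-0.001,0,0,1],[0,-0.001,0,0,1]]' 40
```

```text
clock: 18.5
tool_pos: [0.5462, 0.1385, 0.0183]
eef_rot: [1.0, 0.024, 0.0, -0.0]
contact_force: [-0.0, -4.4, -1.8]
opening: 0.27
```

```bash
python3 -m jog '[[0,-0.001,0,0,1],[0,-0.001,0,0,1]]' 40
```

```text
clock: 18.7
tool_pos: [0.5461, 0.1405, 0.0183]
eef_rot: [1.0, 0.024, -0.0, -0.0]
contact_force: [0.9, -3.9, -1.1]
opening: 0.273
```

```bash
python3 -m jog '[[0,-0.001,0,0,1],[0,-0.001,0,0,1]]' 40
```

```text
clock: 18.9
tool_pos: [0.546, 0.1425, 0.0183]
eef_rot: [1.0, 0.024, -0.0, -0.0]
contact_force: [0.1, -3.8, -1.4]
opening: 0.27
```

```bash
python3 -m jog '[[0,-0.001,0,0,1],[0,-0.001,0,0,1]]' 40
```

```text
clock: 19.1
tool_pos: [0.5459, 0.1445, 0.0183]
eef_rot: [1.0, 0.024, -0.0, -0.0]
contact_force: [0.2, -3.4, -2.3]
opening: 0.273
```

```bash
python3 -m jog '[[0,-0.001,0,0,1],[0,-0.001,0,0,1]]' 40
```

```text
clock: 19.3
tool_pos: [0.5459, 0.1459, 0.0183]
eef_rot: [1.0, 0.024, 0.0, 0.0]
contact_force: [0.8, -5.5, -1.9]
opening: 0.271
```

```bash
python3 -m jog '[[0,-0.0005,0,0,1],[0,-0.0005,0,0,1]]' 40
```

```text
clock: 19.5
tool_pos: [0.5461, 0.146, 0.0183]
eef_rot: [1.0, 0.024, 0.0, 0.001]
contact_force: [1.0, -6.1, -1.9]
opening: 0.268
```

```bash
python3 -m jog '[[0,-0.001,0,0,1],[0,-0.001,0,0,1],[0,0,0,0,1]]' 40
```

```text
clock: 19.8
tool_pos: [0.5463, 0.1463, 0.0182]
eef_rot: [1.0, 0.023, 0.0, 0.002]
contact_force: [1.3, -9.4, -2.8]
opening: 0.27
```

```bash
python3 -m jog '[[0,-0.001,0,0,1],[0,-0.001,0,0,1],[0,0,0,0,1]]' 40
python3 - <<'E'
from h import *
save('scene','s14.png');save('top','t14.png');st()
crop('scene','s14.png','s14c.png',160,180,340,320,4.4)
crop('top','t14.png','t14c.png',250,130,400,230,5)
E
```

```text
clock: 20.1
tool_pos: [0.5462, 0.1463, 0.0181]
eef_rot: [1.0, 0.022, 0.0, 0.003]
contact_force: [2.0, -12.0, -4.4]
opening: 0.271
t 20.2 p [0.5462 0.1463 0.0181] xang 2.57 z [ 0.    -0.006 -1.   ] F [  2.22 -11.95  -2.51] open 0.269
```

View pics/s14c.png

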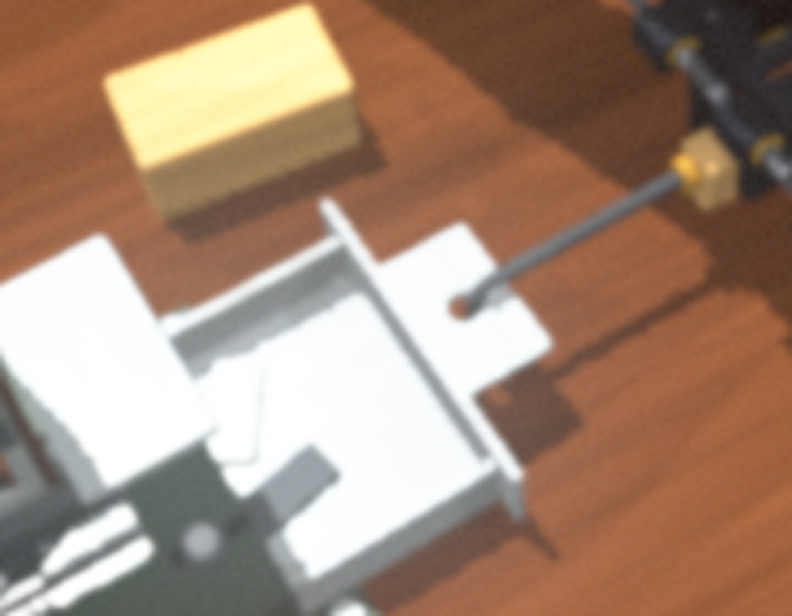

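View pics/t14c.png

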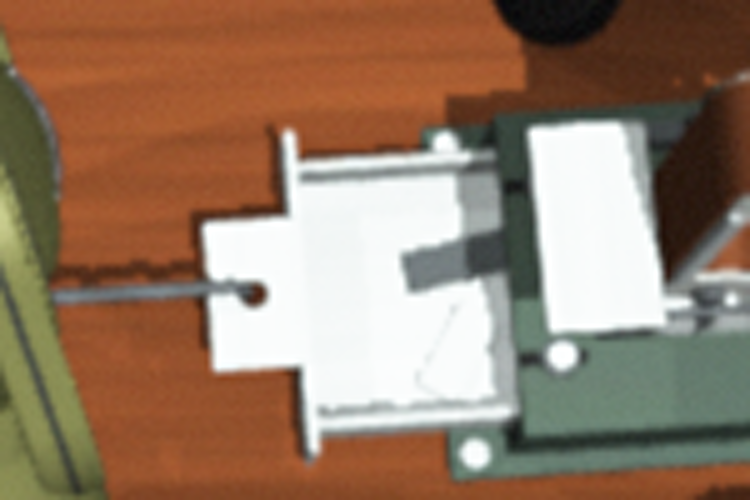

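```bash
python3 - <<'E'
from h import *
a=plane('top',*full(254,293,250,130,5),.052);b=plane('scene',*full(461,305,160,180,4.4),.052)
print(a,b,np.linalg.norm(a[:2]-[.5561,-.1008]),np.linalg.norm(b[:2]-[.5544,-.105]))
E
```

```text
[ 5.51980541e-01 -1.53631936e-04  5.20000000e-02] [ 0.54905929 -0.00475994  0.052     ] 0.10073063756245187 0.10038223281421745
```

```bash
python3 -m jog '[[0,0.001,0,0,1],[0,0.001,0,0,1],[0,0.001,0,0,1],[0,0.001,0,0,1],[0,0.001,0,0,1],[0,0.001,0,0,1],[0,0.001,0,0,1],[0,0.001,0,0,1],[0,0.001,0,0,1],[0,0,0,0,1]]' 40
python3 - <<'E'
from h import *
save('scene','s15.png');st()
crop('scene','s15.png','s15c.png',220,210,310,290,8)
E
```

```text
clock: 21.2
tool_pos: [0.5459, 0.1428, 0.0183]
eef_rot: [1.0, 0.024, 0.0, -0.0]
contact_force: [-0.3, -0.9, -2.1]
opening: 0.268
t 21.25 p [0.5459 0.1428 0.0183] xang 2.76 z [-0.     0.001 -1.   ] F [ 0.28 -0.21 -0.47] open 0.266
```

View pics/s15c.png

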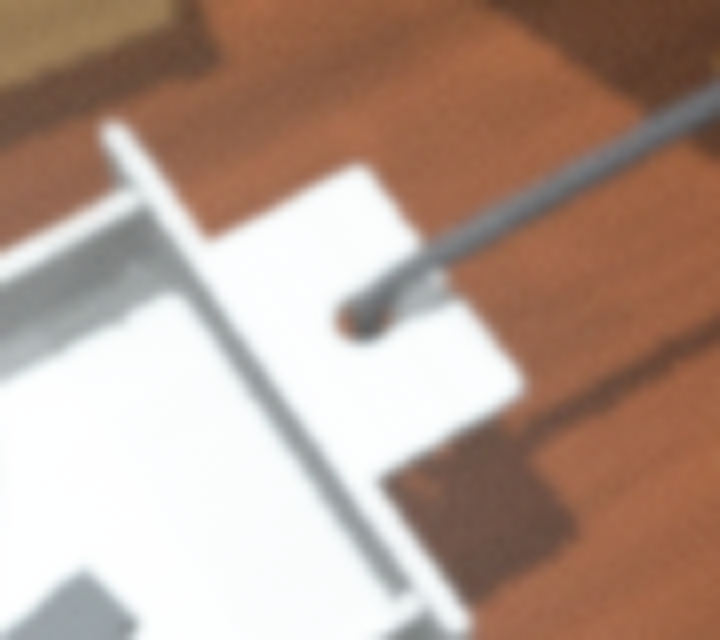

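Point is central in the hole at crop (365,315), force about zero. Lift straight up.

```bash
python3 -m jog '[[0,0,-0.002,0,1],[0,0,-0.003,0,1],[0,0,-0.004,0,1],[0,0,-0.004,0,1],[0,0,-0.004,0,1],[0,0,-0.008,0,1],[0,0,-0.015,0,1],[0,0,-0.02,0,1],[0,0,0,0,1]]' 40
python3 - <<'E'
from h import *
go([.5272,.3239,.05],16.2)
d=np.array([np.cos(np.radians(16.2)),np.sin(np.radians(16.2))])
p,_=st(); D=np.array([.5272,.3239])-p[:2]
print('after yaw: x',(D@d).round(4),'y',(D@[d[1],-d[0]]).round(4))
save('scene','s16.png')
E
```

```text
clock: 22.15
tool_pos: [0.5479, 0.1428, 0.0808]
eef_rot: [1.0, 0.024, 0.002, -0.001]
contact_force: [0.5, -0.8, -1.2]
opening: 0.267
t 22.15 p [0.5479 0.1428 0.0808] xang 2.73 z [ 0.005  0.001 -1.   ] F [ 0.52 -0.82 -1.22] open 0.267
tool delta [-0.0122 -0.1818  0.031 ]
yaw turns -0.0374
t 22.15 p [0.5479 0.1428 0.0808] xang 2.73 z [ 0.005  0.001 -1.   ] F [ 0.52 -0.82 -1.22] open 0.267
after yaw: x 0.0307 y -0.1797
```

View pics/s16.png

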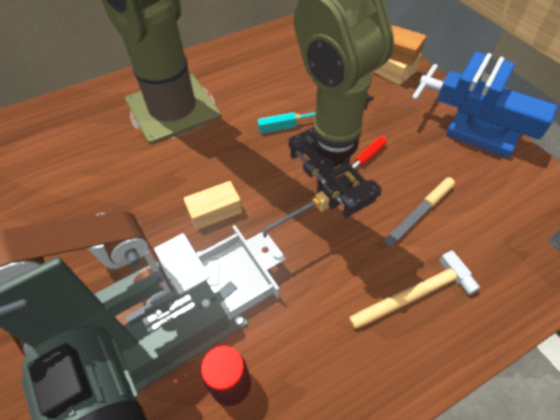

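```bash
python3 -m jog '[[-0.001,-0.01,0,0,1],[-0.001,-0.02,0,0,1],[-0.0013,-0.022,0,0,1],[-0.0013,-0.022,0,0,1],[-0.0013,-0.022,0,0,1],[-0.0013,-0.022,0,0,1],[-0.0013,-0.022,0,0,1],[-0.0013,-0.02,0,0,1],[-0.0013,-0.015,0,0,1],[-0.001,-0.0068,0,-0.0094,1],[0,0,0,-0.014,1],[0,0,0,-0.014,1],[0,0,0.02,0,1],[0,0,0.02,0,1],[0,0,0.015,0,1],[0,0,0,0,1],[0,0,0,0,1]]' 40
python3 - <<'E'
from h import *
go([.5272,.3239,-.0205],16.2)
save('scene','s17.png');save('top','t17.png')
crop('scene','s17.png','s17c.png',310,110,470,250,4.8)
E
```

```text
clock: 23.9
tool_pos: [0.525, 0.3234, 0.0231]
eef_rot: [0.99, 0.141, -0.0, 0.0]
contact_force: [0.1, -0.6, -0.3]
opening: 0.269
t 23.9 p [0.525  0.3234 0.0231] xang 16.21 z [-0. -0. -1.] F [ 0.06 -0.64 -0.28] open 0.269
tool delta [0.0022 0.0002 0.0436]
yaw turns 0.0
```

View pics/s17c.png

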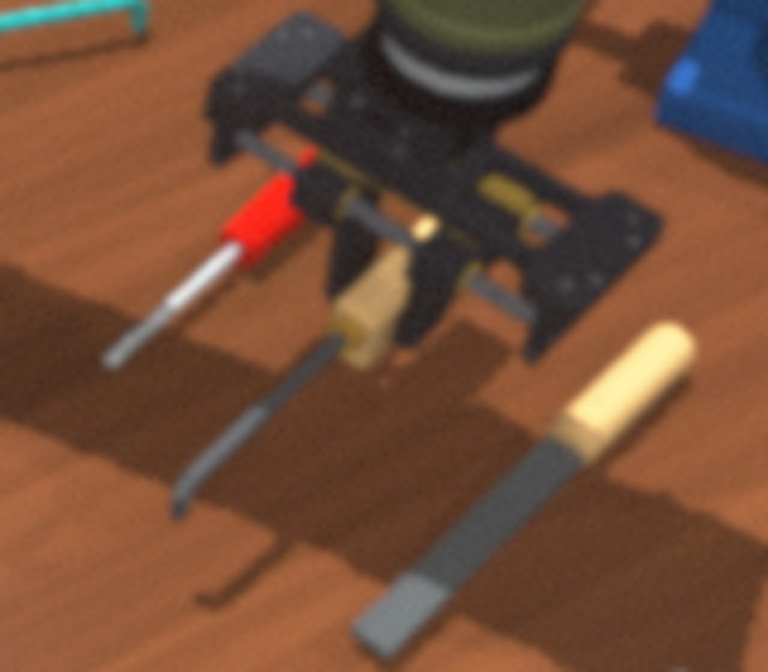

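```bash
python3 -m jog '[[0.001,0,0.01,0,1],[0.0012,0,0.015,0,1],[0,0,0.01,0,1],[0,0,0.004,0,1],[0,0,0.002,0,1],[0,0,0.001,0,1],[0,0,0,0,1],[0,0,0,0,1]]' 40
python3 - <<'E'
from h import *
go([.5272,.3239,-.0216],16.2)
E
```

```text
clock: 24.8
tool_pos: [0.5276, 0.3242, -0.0183]
eef_rot: [0.99, 0.141, 0.0, -0.0]
contact_force: [0.2, -0.4, -1.6]
opening: 0.27
t 24.8 p [ 0.5276  0.3242 -0.0183] xang 16.2 z [ 0.001  0.    -1.   ] F [ 0.19 -0.43 -1.6 ] open 0.27
tool delta [-0.0005  0.0002  0.0033]
yaw turns 0.0
```

```bash
python3 -m jog '[[0,0,0.001,0,1],[0,0,0.001,0,1],[0,0,0.0008,0,1],[0,0,0,0,1],[0,0,0,0,1]]' 40
python3 - <<'E'
from h import *
st();save('scene','s18.png')
crop('scene','s18.png','s18c.png',320,150,430,250,6)
E
```

```text
clock: 25.3
tool_pos: [0.5273, 0.3241, -0.0215]
eef_rot: [0.99, 0.141, 0.0, -0.0]
contact_force: [0.1, 0.4, -1.9]
opening: 0.27
t 25.3 p [ 0.5273  0.3241 -0.0215] xang 16.21 z [ 0.  0. -1.] F [ 0.13  0.37 -1.89] open 0.27
```

View pics/s18c.png

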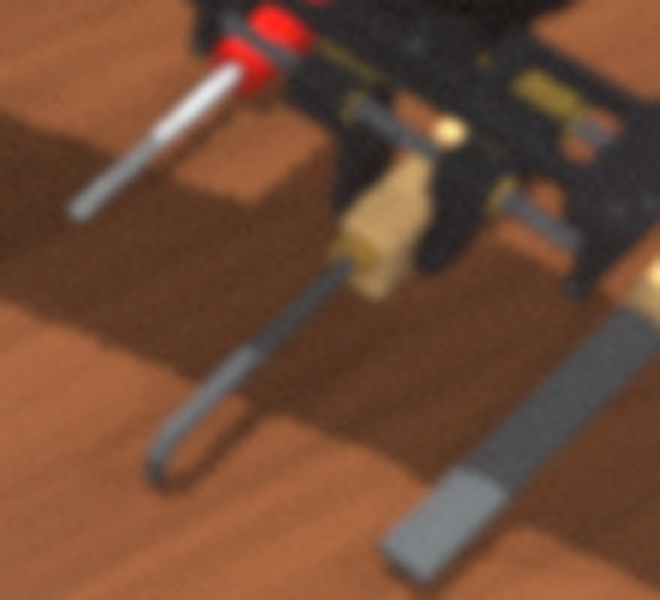

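```bash
python3 -m jog '[[0,0,0.0003,0,1],[0,0,0.0003,0,1],[0,0,0,0,1],[0,0,0,0,1]]' 40
```

```text
clock: 25.75
tool_pos: [0.5274, 0.3241, -0.0216]
eef_rot: [0.99, 0.141, 0.0, -0.0]
contact_force: [-1.5, 0.0, 5.4]
opening: 0.27
```

```bash
python3 -m jog '[[0,0,-0.0003,0,1],[0,0,0,0,0.7],[0,0,0,0,0.6],[0,0,0,0,0.5],[0,0,0,0,0.45],[0,0,0,0,0.45],[0,0,0,0,0.45],[0,0,-0.005,0,0.45],[0,0,-0.01,0,0.45],[0,0,-0.02,0,0.45],[0,0,-0.025,0,0.45],[0,0,-0.03,0,0.45],[0,0,-0.03,0,0.45],[0,0,-0.03,0,0.45],[0,0,-0.03,0,0.45]]' 15
python3 -m jog '[[-0.02,-0.03,0,0,0.45],[-0.02,-0.03,0,0,0.45],[-0.02,-0.03,0,0,0.45],[-0.02,-0.03,0,0,0.45],[-0.02,-0.03,0,0,0.45],[-0.02,-0.03,0,0,0.45],[-0.02,-0.03,0,0,0.45],[0,0,0,0,0.45],[0,0,0,0,0.45]]' 15
python3 - <<'E'
from h import *
st();save('scene','s19.png');save('top','t19.png')
a=cv2.imread('pics/s19.png');b=cv2.imread('pics/t19.png')
cv2.imwrite('pics/hk.png',np.vstack([cv2.resize(a[150:250,320:430],None,fx=5,fy=5)[:300*2//2+200,:550],]))
E
```

```text
clock: 27.25
tool_pos: [0.5273, 0.3239, 0.1605]
eef_rot: [0.99, 0.141, 0.0, -0.0]
contact_force: [0.2, -0.0, -1.8]
opening: 0.551
clock: 28.15
tool_pos: [0.3335, 0.4872, 0.159]
eef_rot: [0.99, 0.142, 0.0, -0.0]
contact_force: [-0.6, -0.2, -0.4]
opening: 0.554
t 28.15 p [0.3335 0.4872 0.159 ] xang 16.33 z [ 0.     0.001 -1.   ] F [-0.62 -0.18 -0.35] open 0.554
```

View pics/s19.png

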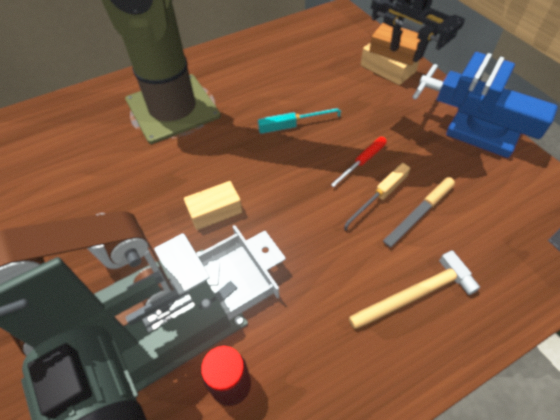

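View pics/t19.png

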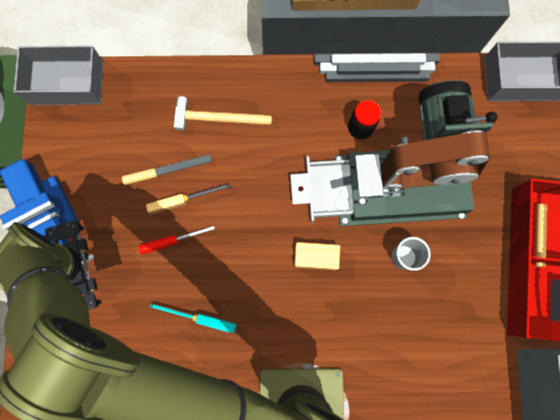

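View pics/hk.png

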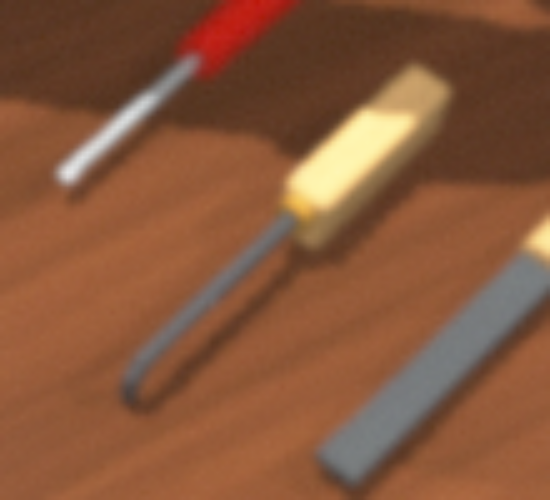

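```bash
python3 - <<'E'
from h import *
a=cv2.imread('pics/s14.png')[190:300,220:300].astype(int);
g=lambda n:cv2.cvtColor(cv2.imread('pics/'+n)[235:320,225:290],cv2.COLOR_BGR2GRAY).astype(np.float32)
print('tray shift px (panel area) at-stop->now',cv2.phaseCorrelate(g('s14.png'),g('s19.png')))
r.finish_job(); st()
E
```

```text
tray shift px (panel area) at-stop->now ((-0.07911761273719264, 0.02421611274085933), 0.8986461483402016)
the job is handed in; nothing more can be done
the job is handed in; nothing more can be done
```

The tray is fully out against its stop, and the hook stands back on the bench where it started. I handed the job in at about 28 s of the 51 s allowed.

- **Pull:** The tray slid with about 3–4 N and came up firm after about 100 mm of travel. I confirmed the stop by loading it to about 12 N, with no further movement. No reading passed 12 N, well under the 25 N that bends the ledge.
- **Unhook:** I eased the load off, centred the point in the hole with near-zero side force, and lifted it straight out.
- **Final pictures:**
  - The tray shifted less than 0.1 px between being held at the stop and the end.
  - The hook's point is at the same place in the picture as at the start.
  - By eye, the bystanders and the turquoise look-alike look where they were, and the arm is clear.

**Disagreement:** The fingertips sit about 28 mm higher than the reported tool position. The first closing therefore passed just above the handle without touching it. I went lower, checking force and pictures, and the grip then closed on 24 mm as expected.

The two cameras also differed by about 3–4 mm along y, so I set the hook over the hole by comparing the two within each picture.

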